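# Show the underside of a specimen jar to the inspection camera

## Task

Take the one tall jar out of the open tray and show its underside to the inspection camera: hold it in the air, lid end up and leaning as the camera leans, so that the middle of its base is straight in front of the lens, 80 mm from the glass, with the base square to the lens. Leave the three squat jars standing where they are and do not touch the camera or its stand. Finish while still holding the jar steady there; do not put it down or let go.

Things in the scene. Friction and masses are not known exactly. Their poses are not given: they have to be found in the camera images.
- tray: Shallow open plastic tray, fixed, 250 x 250 mm, walls 32 mm high and 5 mm thick, floor 5 mm thick. Origin: centre of its underside on the work surface, z up, x and y along its sides. The four jars stand on its floor in a two by two arrangement, about 108 mm apart; which one stands where varies.
- tall_jar: The jar to show, the only tall one: slim glass jar with a firmly fixed black lid, 120 mm tall over all, glass diameter 48 mm, lid diameter 50 mm and 32 mm high at the top, 150 to 310 g. The lid overtops the squat jars and can be gripped from above across any diameter. Origin: centre of its underside (middle of the base); z runs along its axis from base to lid.
- squat_jar_a: Squat lidded glass jar, a bystander: glass diameter 66 mm, black lid diameter 60 mm, 75 mm tall over all, about 200 g. Origin: centre of its underside, z up. Stands loose in the tray.
- squat_jar_b: Squat lidded glass jar, a bystander: glass diameter 66 mm, black lid diameter 60 mm, 75 mm tall over all, about 200 g. Origin: centre of its underside, z up. Stands loose in the tray.
- squat_jar_c: Squat lidded glass jar, a bystander: glass diameter 66 mm, black lid diameter 60 mm, 75 mm tall over all, about 200 g. Origin: centre of its underside, z up. Stands loose in the tray.
- camera_stand: Camera stand, fixed. Origin on the work surface in front of it; along its +x (away from the robot at yaw 0): base plate 150 x 130 x 12 mm centred at 135 mm, post 22 mm thick and 170 mm tall at 190 mm, pivot of the camera head at 120 mm. Head: grey box 50 x 66 x 50 mm, 52 mm ring, black lens barrel 42 mm in diameter, looking up and leaning toward the stand's -x.
- lens (a point): Centre of the lens glass, at the outer end of the lens barrel, 55 mm out along the lens axis from the head's pivot. z is the lens axis, pointing out of the lens the way the camera looks; y is the stand's y. The middle of the jar's base belongs 80 mm along +z from here, with the jar's z along this z.
- camera_tilt (a joint): Lean of the camera head and so of the lens axis from the vertical, toward the stand's -x, in rad; stiff, not to be moved.
- camera_height (a joint): Height of the camera's bracket on the post, m; the head's pivot is 58 mm plus this above the work surface. Stiff, not to be moved.

How it is judged:
By the outcome, as a careful person would: the job done as asked, in the order asked, and still so for the second after the job is handed in, while the arm keeps its last pose, push and grip.
It also fails if it takes over 35 s, if anything falls off the work surface, if the arm or the gripper's body presses on something with over 40 N, if the wrist force passes 120 N, or if a joint passes its speed limit or range.

## Robot

A 6-joint arm with a two-finger parallel gripper is mounted at the origin on the work surface. World frame = base frame: x ahead of the robot, y to its left, z up, the work surface at z = 0. Lengths are in m, angles in rad, forces in N, time in s.
With the tool pointing down it reaches from about 0.35 to 0.975 m from the base axis. Payload 4.9 kg.
Tool frame: the origin (TCP) lies on the centre line of the jaws, within the pads' length; the fingertips stand 19 mm ahead of it and the grasp point (between the pads) is the TCP (env.tip_extent is the distance from the TCP to the fingertips, in m); z points along the fingers, y is the line along which they close (so a half turn about z gives the same grasp; the last joint's range is limited). The gripper opens to 85 mm and grips with 20 to 120 N. Pads are 22 mm wide; open, the fingers measure 114 mm over their backs; the gripper's body (76 mm by 85 mm) begins 54 mm behind the grasp point. The pads swing forward as they close: fully open they stand 13 mm farther back than shut.
Start: joints at [1.008, 0.053, 1.613, -0, 1.476, -0.119], TCP at [0.268, 0.564, 0.25] pointing down, gripper open.
Joint ranges: [-3.01, 3.01], [-1.01, 2.22], [0.06, 2.58], [-1.02, 4.17], [0.09, 2.62], [-3.14, 3.14]. Speed limits (rad/s): [2.57, 2.57, 3.14, 3.14, 3.14, 3.14].

## Interface

Orientations are given as a rotation vector (axis times angle).
In Python, from station import env, eyes gives the robot as it stands.
- The arm moves only by the tool move_arm, never from a script. Its argument "increments" is a list that holds one entry, the list of rows, each a list of 7 numbers: the shift along the tool's x, y, z in units of 40 mm (1.0 is 40 mm), then the turn, a rotation vector about the tool's x, y, z in units of 8 degrees (1.0 is 8 degrees), then the closure, from -1 (fully open) to 1 (shut). In form: [[[x, y, z, wx, wy, wz, hand], ...]]. A call has exactly 10 rows; each row shifts and turns the commanded pose from where the row before left it, along the tool's axes as they then stand; what a row does not reach is not made up. A row lasts 1/10 s, in which the tool goes at most 50 mm and 8.59 degrees, less where a joint would pass 70% of its speed; a pose out of reach is approached as far as the arm can. A call is refused whole if a number of a shift passes 1 or a number of a turn 1, either way. A call with a gripper value outside its range is refused whole. The fingers move at their own pace and stop on an object; "newtons" is the grip in N (left out, the last holds). Time passes only in rows, so rows that do not move let the fingers close, or fill a call up. It gives the time, the measured TCP pose, the force, the opening and the grip force at its end, in the units of the state.
- env.state(): the state, without advancing time (a new reading comes with each control period).
- eyes.snapshot(name): name is "side" or "top" or "wrist"; returns the picture (384x512x3 uint8, red, green, blue); there is no depth.
- eyes.camera_model(name): a dict with "fx", "fy", "cx", "cy" (pixels), "R" (3x3) and "t" (3): a world point X has camera coordinates R X + t; the wrist camera has in their place "tool_from_camera" (4x4, takes a point from camera to tool coordinates, whose origin is the TCP and whose axes are the flange's). Camera axes: x right, y down, z forward; pixel columns grow to the right and rows downward; lengths in m; the calibration is good to about 2 mm. A picture is of the moment at which its call begins: read the wrist's pose just before it. camera_model takes no time and is no camera call.
- env.close_job(): hands the job in; it is judged then, once.
The state is a dict: "clock": time; "qpos": joint angles; "qd": joint speeds; "effort": joint torques, N m; "eef_pos": TCP position; "eef_rot": TCP orientation; "wrist_force": force on the tool from outside, world axes, zero at the start; "moment": the same for the moment, N m; "gripper_width": finger opening in m; "gripper_force": force on a finger pad.
Only numpy, scipy, OpenCV 4.12 (cv2) and the standard library are available. Lean on these libraries where they do the work, as an engineer would, in place of code of your own. Each camera call takes 0.05 s, during which the arm holds its last target. There are 200 camera calls.

## Working session

There is one attempt and no reset: what is moved stays moved. The work goes in short steps, Python scripts to look and compute and a tool call to move; the robot and the scene stay as the last step left them, time stands still between calls to the robot, and variables do not carry over. Pictures are saved under pics/ and viewed, at most 10 in all, crops included, and the job is handed in when it is done.

Besides the shell and the picture viewer there is one more tool, called after "Request:" in YAML: its name, and indented under it one key for each argument. move_arm: Moves the arm, as the interface text tells. Its arguments: {"type":"object","properties":{"increments":{"type":"array"},"newtons":{"type":"number"}},"required":["increments"]}

```bash
mkdir -p pics; ls; python3 - <<'E'
from station import env, eyes
import cv2, numpy as np
s=env.state(); print(s)
ims=[]
for n in ["side","top","wrist"]:
    m=eyes.camera_model(n); im=eyes.snapshot(n); print(n,{k:np.round(v,4).tolist() for k,v in m.items()})
    cv2.imwrite(f"pics/{n}0.png",im[:,:,::-1])
E
```

```text
pics
{'clock': 0.0, 'qpos': array([ 1.00798825e+00,  5.33419150e-02,  1.61432998e+00, -1.95700432e-05,
        1.47601170e+00, -1.18969237e-01]), 'qd': array([ 0.00062881, -0.00069053,  0.00066915, -0.00069645,  0.00311865,
        0.00126559]), 'effort': array([ 8.84028141e-04, -3.93662488e+01, -3.70188761e+01,  5.49666015e-05,
        6.89848443e-03, -1.98596058e-05]), 'eef_pos': array([0.26804388, 0.56393644, 0.24905076]), 'eef_rot': array([-0.69131898, -3.06388583,  0.00310501]), 'wrist_force': array([ 0.20884508, -0.07141927,  0.1598083 ]), 'moment': array([-0.00584195,  0.00247573,  0.0617258 ]), 'gripper_force': 0.0, 'gripper_width': 0.08510492021483915}
side {'fx': 386.1846, 'fy': 386.1846, 'cx': 257.8523, 'cy': 195.4053, 'R': [[0.7517, -0.6595, -0.0015], [-0.3323, -0.3769, -0.8646], [0.5696, 0.6504, -0.5024]], 't': [-0.4535, 0.2786, 0.4106]}
top {'fx': 381.2254, 'fy': 381.2254, 'cx': 248.4721, 'cy': 188.8843, 'R': [[0.0132, -0.9999, 0.0017], [-0.9864, -0.0133, -0.1636], [0.1636, 0.0005, -0.9865]], 't': [-0.0244, 0.6039, 0.7512]}
wrist {'fx': 277.9999, 'fy': 277.9999, 'cx': 254.0717, 'cy': 192.8129, 'tool_from_camera': [[0.0001, -0.96, -0.2801, 0.071], [1.0, 0.0, 0.0002, 0.0], [-0.0001, -0.2801, 0.96, -0.1236], [0.0, 0.0, 0.0, 1.0]]}
```

View pics/side0.png

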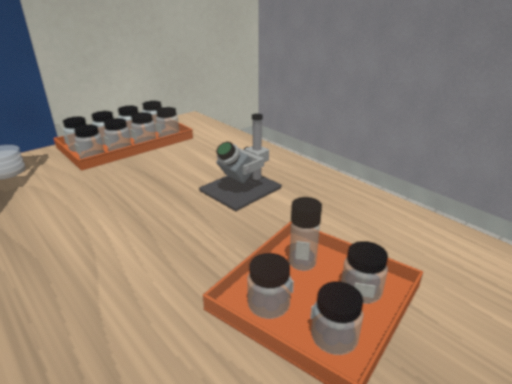

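View pics/top0.png

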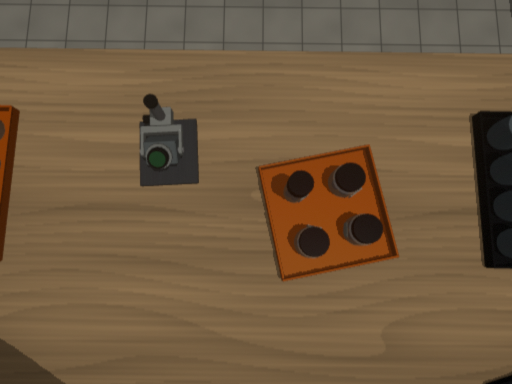

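View pics/wrist0.png

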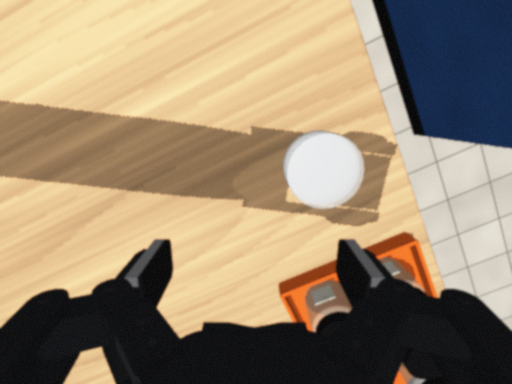

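Side view: the tall jar's lid is at about (306,212), the lens at (227,150) and the base plate around (240,188). Top view: tall lid at (300,185), lens at (157,158), base plate spanning (140–198, 119–186). Wrist view: only a cup and a corner of the spare tray.

```bash
cat > h.py <<'E'
import numpy as np, cv2
from scipy.spatial.transform import Rotation as Ro
from station import env, eyes
def grab(n,fn=None):
    s=env.state(); m=dict(eyes.camera_model(n)); im=eyes.snapshot(n)
    if n=="wrist":
        T=np.eye(4); T[:3,:3]=Ro.from_rotvec(s["eef_rot"]).as_matrix(); T[:3,3]=s["eef_pos"]
        W=T@np.array(m["tool_from_camera"])
        m["R"]=W[:3,:3].T; m["t"]=-m["R"]@W[:3,3]
    if fn: cv2.imwrite("pics/"+fn,im[:,:,::-1])
    return im,m
def ray(m,p):
    R=np.array(m["R"]); d=R.T@np.array([(p[0]-m["cx"])/m["fx"],(p[1]-m["cy"])/m["fy"],1]); return -R.T@np.array(m["t"]),d/np.linalg.norm(d)
def onz(m,p,z):
    c,d=ray(m,p); return c+d*(z-c[2])/d[2]
def tri(*mp):
    A=np.zeros((3,3));b=np.zeros(3)
    for m,p in mp:
        c,d=ray(m,p);P=np.eye(3)-np.outer(d,d);A+=P;b+=P@c
    X=np.linalg.solve(A,b)
    return X,[np.linalg.norm(np.cross(X-ray(m,p)[0],ray(m,p)[1])) for m,p in mp]
def proj(m,X):
    c=np.array(m["R"])@X+m["t"]; return np.array([m["cx"]+m["fx"]*c[0]/c[2],m["cy"]+m["fy"]*c[1]/c[2]])
def blob(mask,p):
    n,l,st,ce=cv2.connectedComponentsWithStats(mask.astype(np.uint8)); 
    ids=[i for i in range(1,n) if st[i,4]>15]
    i=min(ids,key=lambda i:np.hypot(*(ce[i]-p))); return l==i,ce[i],st[i]
E
python3 - <<'E'
from h import *
np.set_printoptions(precision=4,suppress=True)
S,ms=grab("side");T,mt=grab("top")
def dark(im,t): return im.max(2)<t
def green(im): i=im.astype(int); return (i[...,1]>i[...,0]+8)&(i[...,1]>i[...,2]+5)
out={}
for k,im,p,g in (("s",S,(306,212),(227,150)),("t",T,(300,185),(157,158))):
    out[k]=[blob(dark(im,50),p)[1:],blob(green(im),g)[1:]]; print(k,out[k], im[g[1],g[0]])
print("lid",tri((ms,out["s"][0][0]),(mt,out["t"][0][0])))
print("glass",tri((ms,out["s"][1][0]),(mt,out["t"][1][0])))
for y,x in((130,188),(150,190),(180,170),(110,188),(180,150)): print(T[y,x])
i=T.astype(int)
for lim in (60,75):
    m,c,st=blob((i.max(2)<lim)&(i.min(2)>20),(170,160)); print(st,c)
m=cv2.morphologyEx(m.astype(np.uint8),cv2.MORPH_CLOSE,np.ones((25,25)))
r=cv2.minAreaRect(np.argwhere(m)[:,::-1].astype(np.float32)); 
for q in cv2.boxPoints(r): print(q,onz(mt,q,.012))
o=cv2.inRange(cv2.cvtColor(T,cv2.COLOR_RGB2HSV),(3,150,80),(15,255,255))
m,c,st=blob(o,(330,215)); r=cv2.minAreaRect(np.argwhere(m)[:,::-1].astype(np.float32))
for q in cv2.boxPoints(r): print("tray",q,onz(mt,q,.032))
for p in ((349,178),(366,229),(313,241)):
    c=blob(dark(T,50),p)[1]; print("squat",c,onz(mt,c,.07))
E
```

```text
s [(array([306.4757, 218.6748]), array([293, 210,  27,  17, 206], dtype=int32)), (array([224.1129, 148.4032]), array([218, 143,  14,  12, 124], dtype=int32))] [68 99 72]
t [(array([299.4416, 184.031 ]), array([287, 171,  26,  27, 548], dtype=int32)), (array([156.784 , 158.6573]), array([149, 151,  17,  16, 213], dtype=int32))] [31 56 32]
lid (array([ 0.6073, -0.117 ,  0.0959]), [np.float64(0.0004787779298653176), np.float64(0.00047877792986541595)])
glass (array([0.65  , 0.1626, 0.118 ]), [np.float64(3.0160870739310766e-05), np.float64(3.016087073942822e-05)])
[47 45 43]
[48 45 45]
[48 46 45]
[122  98  68]
[47 45 43]
[ 140  119   59   67 2520] [171.7667 157.9663]
[ 140  110   59   76 2956] [171.0386 156.3369]
[140. 110.] [0.7893 0.2331 0.012 ]
[198. 110.] [0.7911 0.101  0.012 ]
[198. 185.] [0.6177 0.095  0.012 ]
[140. 185.] [0.6159 0.2228 0.012 ]
tray [257.7273 165.6721] [ 0.6585 -0.0358  0.032 ]
tray [375.3132 141.525 ] [ 0.7163 -0.2934  0.032 ]
tray [399.112  257.4146] [ 0.4664 -0.3327  0.032 ]
tray [281.5261 281.5616] [ 0.4141 -0.0872  0.032 ]
squat [349.4895 177.1272] [ 0.6282 -0.224   0.07  ]
squat [366.1766 228.4381] [ 0.5233 -0.2545  0.07  ]
squat [313.4146 241.3372] [ 0.4962 -0.1478  0.07  ]
```

```bash
cat >> h.py <<'E'
def frame(yaw,tilt):
    # tool y in the tilt plane (yaw direction), z = minus the lean axis
    c,s=np.cos(tilt),np.sin(tilt); Rz=Ro.from_euler("z",yaw).as_matrix()
    return Rz@np.array([[0,c,s],[1,0,0],[0,s,-c]])
def plan(P,R,n,hand,start=None):
    s=env.state(); p0,R0=(s["eef_pos"],Ro.from_rotvec(s["eef_rot"]).as_matrix()) if start is None else start
    w=Ro.from_matrix(R0.T@R).as_rotvec()/n
    C=R0.copy(); rows=[]
    for i in range(n):
        rows.append([round(float(v),2) for v in np.r_[C.T@((P-p0)/n)/.04,np.degrees(w)/8,hand]]); C=C@Ro.from_rotvec(w).as_matrix()
    print("start",p0.round(4),"max",np.abs(rows)[:,:6].max())
    for i in range(0,n,10): print(rows[i:i+10])
E
python3 - <<'E'
from h import *
plan(np.array([.572,.163,.26]),frame(0,np.radians(29)),20,-1)
E
```

```text
start [0.2682 0.5642 0.2497] max 0.63
[[-0.56, -0.29, -0.01, -0.16, -0.1, 0.39, -1.0], [-0.57, -0.26, -0.01, -0.16, -0.1, 0.39, -1.0], [-0.59, -0.23, -0.01, -0.16, -0.1, 0.39, -1.0], [-0.6, -0.19, -0.0, -0.16, -0.1, 0.39, -1.0], [-0.61, -0.16, 0.0, -0.16, -0.1, 0.39, -1.0], [-0.62, -0.13, 0.01, -0.16, -0.1, 0.39, -1.0], [-0.62, -0.09, 0.01, -0.16, -0.1, 0.39, -1.0], [-0.63, -0.06, 0.02, -0.16, -0.1, 0.39, -1.0], [-0.63, -0.02, 0.03, -0.16, -0.1, 0.39, -1.0], [-0.63, 0.01, 0.04, -0.16, -0.1, 0.39, -1.0]]
[[-0.63, 0.04, 0.05, -0.16, -0.1, 0.39, -1.0], [-0.62, 0.08, 0.06, -0.16, -0.1, 0.39, -1.0], [-0.62, 0.11, 0.07, -0.16, -0.1, 0.39, -1.0], [-0.61, 0.14, 0.08, -0.16, -0.1, 0.39, -1.0], [-0.6, 0.17, 0.09, -0.16, -0.1, 0.39, -1.0], [-0.59, 0.2, 0.1, -0.16, -0.1, 0.39, -1.0], [-0.57, 0.23, 0.12, -0.16, -0.1, 0.39, -1.0], [-0.56, 0.26, 0.13, -0.16, -0.1, 0.39, -1.0], [-0.54, 0.29, 0.14, -0.16, -0.1, 0.39, -1.0], [-0.52, 0.31, 0.16, -0.16, -0.1, 0.39, -1.0]]
```

Request:
move_arm:
  increments:
    - [[-0.56, -0.29, -0.01, -0.16, -0.1, 0.39, -1], [-0.57, -0.26, -0.01, -0.16, -0.1, 0.39, -1], [-0.59, -0.23, -0.01, -0.16, -0.1, 0.39, -1], [-0.6, -0.19, 0, -0.16, -0.1, 0.39, -1], [-0.61, -0.16, 0, -0.16, -0.1, 0.39, -1], [-0.62, -0.13, 0.01, -0.16, -0.1, 0.39, -1], [-0.62, -0.09, 0.01, -0.16, -0.1, 0.39, -1], [-0.63, -0.06, 0.02, -0.16, -0.1, 0.39, -1], [-0.63, -0.02, 0.03, -0.16, -0.1, 0.39, -1], [-0.63, 0.01, 0.04, -0.16, -0.1, 0.39, -1]]

```text
clock: 1.25
eef_pos: [0.4218, 0.363, 0.2547]
eef_rot: [1.404, 2.589, 0.275]
wrist_force: [-0.2, -0.3, 0.0]
gripper_width: 0.0853
gripper_force: 0.0
```

Request:
move_arm:
  increments:
    - [[-0.63, 0.04, 0.05, -0.16, -0.1, 0.39, -1], [-0.62, 0.08, 0.06, -0.16, -0.1, 0.39, -1], [-0.62, 0.11, 0.07, -0.16, -0.1, 0.39, -1], [-0.61, 0.14, 0.08, -0.16, -0.1, 0.39, -1], [-0.6, 0.17, 0.09, -0.16, -0.1, 0.39, -1], [-0.59, 0.2, 0.1, -0.16, -0.1, 0.39, -1], [-0.57, 0.23, 0.12, -0.16, -0.1, 0.39, -1], [-0.56, 0.26, 0.13, -0.16, -0.1, 0.39, -1], [-0.54, 0.29, 0.14, -0.16, -0.1, 0.39, -1], [-0.52, 0.31, 0.16, -0.16, -0.1, 0.39, -1]]

```text
clock: 2.25
eef_pos: [0.5755, 0.1634, 0.2587]
eef_rot: [1.931, 1.952, 0.5]
wrist_force: [-0.1, -0.5, 0.0]
gripper_width: 0.0853
gripper_force: 0.0
```

```bash
python3 - <<'E'
from h import *
im,m=grab("wrist","w1.png"); s=env.state(); print(s["eef_pos"],Ro.from_rotvec(s["eef_rot"]).as_matrix().round(3),s["clock"])
np.save("w1.npy",im); import pickle; pickle.dump(m,open("w1.pkl","wb"))
print(proj(m,np.array([.65,.1626,.118])))
cv2.imwrite("pics/w1b.png",cv2.resize(im[:,:,::-1],(800,600),interpolation=cv2.INTER_CUBIC))
E
```

```text
[0.57667751 0.16127174 0.25847758] [[-0.008  0.876  0.481]
 [ 1.     0.007  0.002]
 [-0.002  0.481 -0.876]] 2.3
[251.72936455 183.92812359]
```

View pics/w1b.png

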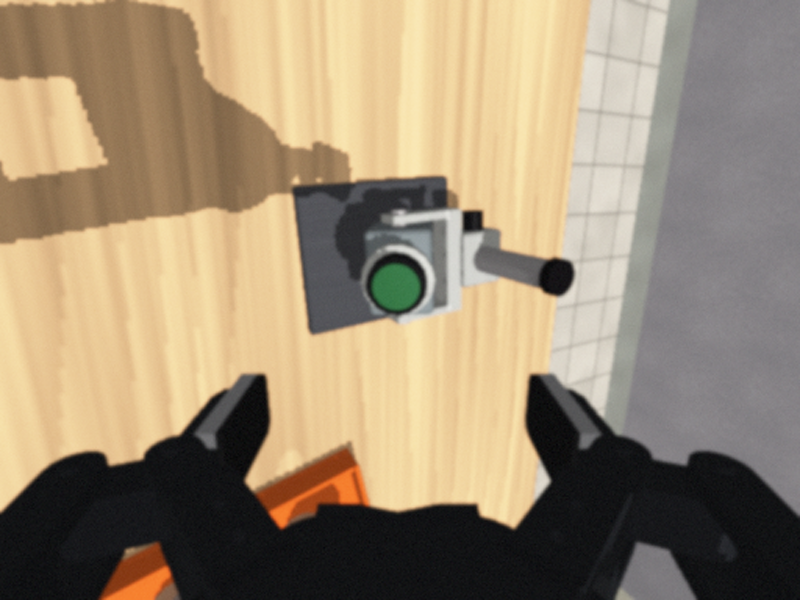

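The wrist view (shown at 1.5625×) puts the green glass at (397,288), ringed and nearly head-on. The base plate's front edge runs from (294,187) to (311,333), with the back-left corner at (446,178), and the post top is at (557,277).

```bash
cat > lens.py <<'E'
from h import *
import pickle
np.set_printoptions(precision=4,suppress=True)
im=np.load("w1.npy"); m=pickle.load(open("w1.pkl","rb"))
T,mt=grab("top");S,ms=grab("side")
def green(im,k=8): i=im.astype(int); return (i[...,1]>i[...,0]+k)&(i[...,1]>i[...,2]+5)
obs=[]
for a,mm,g,k in ((im,m,(254,184),20),(T,mt,(157,158),8),(S,ms,(224,148),8)):
    b,c,st=blob(green(a,k),g); e=cv2.fitEllipse(max(cv2.findContours(b.astype(np.uint8),0,1)[0],key=len)); print("glass",c,st,np.array(e[1]),e[0]); obs.append((mm,c))
L,r=tri(*obs); print("lens",L,r); print("pairs",tri(obs[0],obs[1])[0],tri(obs[0],obs[2])[0],tri(obs[1],obs[2])[0])
# base plate edges, wrist view: subpixel edge points, lines
g=cv2.cvtColor(im,cv2.COLOR_RGB2GRAY).astype(float)
def edge(a,b,g,w=7):
    a,b=np.array(a,float),np.array(b,float); d=(b-a)/np.linalg.norm(b-a); n=np.array([-d[1],d[0]]); pts=[]
    for t in np.linspace(.08,.92,25):
        s=np.arange(-w,w+.1,.5); q=(a+t*(b-a))[None]+s[:,None]*n
        v=cv2.remap(g.astype(np.float32),q[:,:1].astype(np.float32),q[:,1:].astype(np.float32),1).ravel()
        dv=np.abs(np.gradient(v)); dv[dv<.5*dv.max()]=0; pts.append((q*dv[:,None]).sum(0)/dv.sum())
    pts=np.array(pts,np.float32); l=cv2.fitLine(pts,cv2.DIST_HUBER,0,.01,.01).ravel()
    res=np.abs((pts-l[2:])@[-l[1],l[0]]); return l,np.median(res)
def yaw(mm,l):
    p=l[2:]; A=onz(mm,p-25*l[:2],.012);B=onz(mm,p+25*l[:2],.012); return A,B,np.degrees(np.arctan2(*(B-A)[[1,0]]))
k=1.5625
f,rf=edge((294/k,187/k),(311/k,333/k),g)
A,B,y=yaw(m,f); print("front wrist",A,B,y,rf)
s,rs=edge((294/k,187/k),(446/k,178/k),g,4); C,D,y2=yaw(m,s); print("left side",C,D,y2,rs)
gt=cv2.cvtColor(T,cv2.COLOR_RGB2GRAY).astype(float)
for a,b in (((140,186),(199,184)),((197,119),(199,184)),((140,122),(140,186))):
    l,r=edge(a,b,gt,4); print("top",yaw(mt,l),r)
E
python3 lens.py
```

```text
glass [252.9382 183.1942] [237 168  33  31 793] [30.0818 31.742 ] (252.93572998046875, 183.18801879882812)
glass [156.8161 158.7578] [149 151  17  17 223] [15.5082 16.5122] (156.82705688476562, 158.76687622070312)
glass [224.1129 148.4032] [218 143  14  12 124] [ 9.4528 14.4968] (224.12820434570312, 148.41014099121094)
lens [0.6505 0.163  0.1179] [np.float64(0.0009039598911247012), np.float64(0.0007351744692873306), np.float64(0.00024250641191092152)]
pairs [0.6506 0.163  0.1181] [0.651  0.1634 0.1178] [0.6499 0.1625 0.1181]
front wrist [0.6154 0.2051 0.012 ] [0.6197 0.1395 0.012 ] -86.26036447995664 0.041565146
left side [0.6451 0.2285 0.012 ] [0.7196 0.2338 0.012 ] 4.097587138227357 0.2270863
top (array([0.6152, 0.1982, 0.012 ]), array([0.6221, 0.0884, 0.012 ]), np.float64(-86.40406018355071)) 0.06602509
top (array([0.7476, 0.1021, 0.012 ]), array([0.6327, 0.0946, 0.012 ]), np.float64(-176.26451910635245)) 0.09973573
top (array([0.6244, 0.2248, 0.012 ]), array([0.739 , 0.2277, 0.012 ]), np.float64(1.4333440440943075)) 0.6393727
```

```bash
python3 - <<'E'
from h import *
a=np.radians(40);c,s=np.cos(a),np.sin(a)
R=np.array([[0,1,0],[c,0,-s],[-s,0,-c]])
m=eyes.camera_model("wrist");Tc=np.array(m["tool_from_camera"])
P=np.array([.64,.235,.225]); W=R@Tc[:3,3]+P; Rc=R@Tc[:3,:3]; q=Rc.T@(np.array([.6505,.163,.118])-W); print(W,278*q[:2]/q[2]+[254,193],q)
plan(P,R,10,-1)
E
```

```text
[0.64002354 0.36885038 0.27397336] [265.1783827  176.50800116] [ 0.01036689 -0.01529476  0.25781858]
start [0.5751 0.1636 0.2583] max 0.49
[[0.18, 0.1, 0.15, 0.35, -0.49, -0.12, -1.0], [0.18, 0.11, 0.13, 0.35, -0.49, -0.12, -1.0], [0.19, 0.12, 0.12, 0.35, -0.49, -0.12, -1.0], [0.2, 0.13, 0.1, 0.35, -0.49, -0.12, -1.0], [0.2, 0.14, 0.08, 0.35, -0.49, -0.12, -1.0], [0.2, 0.15, 0.06, 0.35, -0.49, -0.12, -1.0], [0.2, 0.15, 0.03, 0.35, -0.49, -0.12, -1.0], [0.2, 0.16, 0.01, 0.35, -0.49, -0.12, -1.0], [0.2, 0.16, -0.01, 0.35, -0.49, -0.12, -1.0], [0.2, 0.16, -0.03, 0.35, -0.49, -0.12, -1.0]]
```

Request:
move_arm:
  increments:
    - [[0.18, 0.1, 0.15, 0.35, -0.49, -0.12, -1], [0.18, 0.11, 0.13, 0.35, -0.49, -0.12, -1], [0.19, 0.12, 0.12, 0.35, -0.49, -0.12, -1], [0.2, 0.13, 0.1, 0.35, -0.49, -0.12, -1], [0.2, 0.14, 0.08, 0.35, -0.49, -0.12, -1], [0.2, 0.15, 0.06, 0.35, -0.49, -0.12, -1], [0.2, 0.15, 0.03, 0.35, -0.49, -0.12, -1], [0.2, 0.16, 0.01, 0.35, -0.49, -0.12, -1], [0.2, 0.16, -0.01, 0.35, -0.49, -0.12, -1], [0.2, 0.16, -0.03, 0.35, -0.49, -0.12, -1]]

```text
clock: 3.4
eef_pos: [0.6393, 0.2376, 0.2251]
eef_rot: [1.81, 1.825, -0.669]
wrist_force: [0.6, 1.1, -0.1]
gripper_width: 0.0854
gripper_force: 0.0
```

```bash
python3 - <<'E'
from h import *
import pickle
for i in range(5):
    im,m=grab("wrist"); s=env.state(); print(s["clock"],s["eef_pos"],s["eef_rot"])
np.save("w2.npy",im); pickle.dump(m,open("w2.pkl","wb"))
x,y=proj(m,np.array([.6505,.163,.118])); print(x,y)
x,y=int(x),int(y); print(x-90,y-70)
cv2.imwrite("pics/w2c.png",cv2.resize(im[y-70:y+65,x-90:x+90,::-1],(800,600),interpolation=cv2.INTER_CUBIC))
E
```

```text
3.45 [0.6397258  0.23882652 0.22114844] [ 1.80715747  1.82729571 -0.67513809]
3.5 [0.63920896 0.23815708 0.22111007] [ 1.80874987  1.82844771 -0.6710638 ]
3.55 [0.63907877 0.23736823 0.22254843] [ 1.8101883   1.82727779 -0.66805702]
3.6 [0.63911448 0.23673677 0.22408378] [ 1.81137447  1.82584017 -0.66564159]
3.65 [0.63920107 0.23627838 0.22524122] [ 1.81230667  1.82472792 -0.66393972]
266.49717181078034 178.41626425334198
176 108
```

View pics/w2c.png

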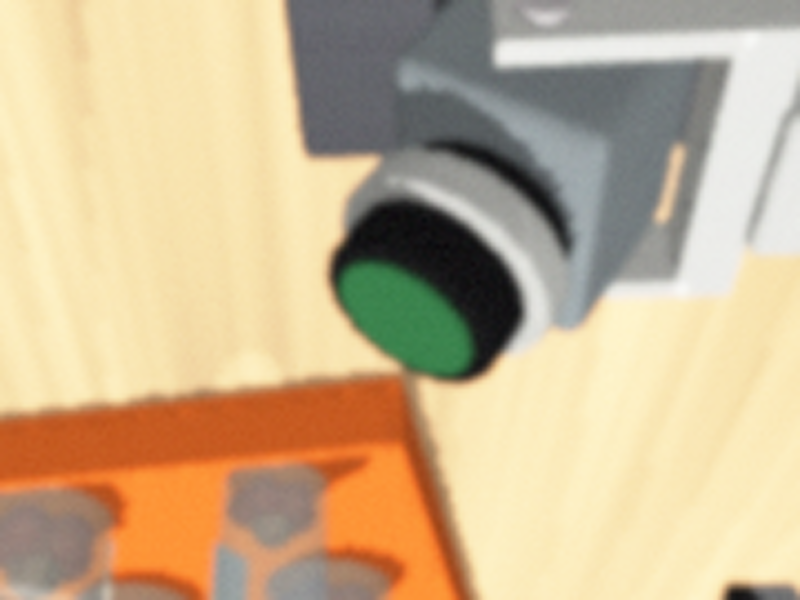

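The crop at 4.44× shows the green glass as a clean tilted ellipse at about (405,318), i.e. (267,180) in the full image. The barrel and ring behind it recede to the upper right.

```bash
cat > lens2.py <<'E'
from h import *
import pickle
np.set_printoptions(precision=4,suppress=True)
def green(im,k): i=im.astype(int); return (i[...,1]>i[...,0]+k)&(i[...,1]>i[...,2]+5)
def fit(im,g,k=30):
    b,c,st=blob(green(im,k),g)
    d=cv2.GaussianBlur((im[...,1].astype(np.float32)-im[...,0]),(0,0),.8); lvl=np.median(d[b])/2
    x0,y0,w,h=st[:4]; Z=6; cr=cv2.resize(d[y0-6:y0+h+6,x0-6:x0+w+6],None,fx=Z,fy=Z,interpolation=cv2.INTER_LINEAR)
    ct=max(cv2.findContours((cr>lvl).astype(np.uint8),0,1)[0],key=len)
    e=cv2.fitEllipse(ct); return (np.array(e[0])+.5)/Z-.5+[x0-6,y0-6],np.array(e[1])/Z,e[2]
def normal(e,m):
    (c,ax,an)=e; a=np.radians(an); U=np.array([[np.cos(a),-np.sin(a)],[np.sin(a),np.cos(a)]])
    t=np.linspace(0,2*np.pi,60,endpoint=False); p=c+(np.c_[np.cos(t)*ax[0]/2,np.sin(t)*ax[1]/2])@U.T
    v=np.c_[(p[:,0]-m["cx"])/m["fx"],(p[:,1]-m["cy"])/m["fy"],np.ones(60)]
    A=np.c_[v[:,0]**2,v[:,0]*v[:,1],v[:,1]**2,v[:,0],v[:,1],v[:,2]]; q=np.linalg.svd(A)[2][-1]
    Q=np.array([[q[0],q[1]/2,q[3]/2],[q[1]/2,q[2],q[4]/2],[q[3]/2,q[4]/2,q[5]]])
    if np.linalg.det(Q)>0: Q=-Q
    w,V=np.linalg.eigh(Q); 
    i=np.argsort(-w); w=w[i];V=V[:,i]   # w0>w1>0>w2 
    s1=np.sqrt((w[0]-w[1])/(w[0]-w[2])); s2=np.sqrt((w[1]-w[2])/(w[0]-w[2])); out=[]
    for sg in(1,-1):
        n=sg*s1*V[:,0]+s2*V[:,2]; n=np.array(m["R"]).T@n
        if n[2]<0:n=-n
        out.append(n)
    return out
def report(im,m,g):
    e=fit(im,g); print("ellipse",e)
    for n in normal(e,m): print("  n",n,"lean",np.degrees(np.arccos(n[2])),"yaw",np.degrees(np.arctan2(-n[1],-n[0])))
    return e[0]
if __name__=="__main__":
    i1=np.load("w1.npy");m1=pickle.load(open("w1.pkl","rb"))
    p1=report(i1,m1,(253,183))
    for j in range(2):
        i2,m2=grab("wrist"); p2=report(i2,m2,(266,179))
    np.save("w2.npy",i2); pickle.dump(m2,open("w2.pkl","wb"))
    print(env.state()["eef_pos"])
    T,mt=grab("top"); b=blob(green(T,8),(157,158))[1]; S,ms=grab("side"); c=blob(green(S,8),(224,148))[1]
    print(tri((m1,p1),(m2,p2)),tri((m1,p1),(m2,p2),(mt,b),(ms,c)),tri((m2,p2),(mt,b),(ms,c)))
E
python3 lens2.py
```

```text
ellipse (array([252.9924, 183.2766]), array([29.8231, 31.0937]), 108.2344970703125)
  n [-0.5522 -0.0308  0.8332] lean 33.575894704140794 yaw 3.1912343205803877
  n [-0.3404  0.4947  0.7996] lean 36.90654122527915 yaw -55.47360863306354
ellipse (array([266.8613, 177.6933]), array([17.1636, 34.7774]), 127.39832305908203)
  n [-0.4992 -0.8311  0.245 ] lean 75.81796887645659 yaw 59.009026888286186
  n [-0.5455 -0.0439  0.837 ] lean 33.18034784450568 yaw 4.602241492893345
ellipse (array([266.7262, 176.8517]), array([17.1665, 34.703 ]), 127.24966430664062)
  n [-0.4978 -0.8328  0.2421] lean 75.98813780269099 yaw 59.132276229059364
  n [-0.5439 -0.0458  0.8379] lean 33.07983571480462 yaw 4.8170775498111675
[0.6394 0.2357 0.2264]
(array([0.651 , 0.1634, 0.1189]), [np.float64(1.0915216795790507e-05), np.float64(1.0915216795565722e-05)]) (array([0.6507, 0.1629, 0.1181]), [np.float64(0.000743143879170255), np.float64(0.0005161697483067119), np.float64(0.00069487100181888), np.float64(0.0005362781479165851)]) (array([0.6504, 0.1627, 0.118 ]), [np.float64(0.0007082826164902102), np.float64(0.00036405350358348327), np.float64(0.00037701255596348757)])
```

```bash
python3 - <<'E'
from h import *
import pickle
from lens2 import *
m2=pickle.load(open("w2.pkl","rb")); print("corner",onz(m2,(244.6,142.9),.012))
T,mt=grab("top"); report(T,mt,(157,158)) if 0 else None
for n,g in (("side",(224,148)),("top",(157,158))):
    im,m=grab(n); e=fit(im,g,8); print(n,e)
    for v in normal(e,m): print(v,np.degrees(np.arccos(v[2])))
R=frame(.065,np.radians(-22)); P=np.array([.735,.195,.25]); Tc=np.array(eyes.camera_model("wrist")["tool_from_camera"])
W=R@Tc[:3,3]+P; q=(R@Tc[:3,:3]).T@(np.array([.651,.163,.118])-W); print(W,278*q[:2]/q[2]+[254,193],q)
plan(P,R,10,-1)
E
```

```text
corner [0.6265 0.0972 0.012 ]
side (array([224.1161, 148.3133]), array([ 9.3215, 14.2717]), 55.34003448486328)
[0.1668 0.9252 0.3407] 70.0787004165247
[-0.5289 -0.0381  0.8478] 32.02280906666741
top (array([156.7352, 158.7046]), array([14.9498, 16.3887]), 121.60446166992188)
[-0.4986 -0.012   0.8668] 29.913915807110175
[ 0.0656 -0.4274  0.9017] 25.62296639983641
[0.7766 0.2689 0.3646] [225.3587 207.974 ] [-0.0303  0.0159  0.2943]
start [0.6396 0.2356 0.2258] max 0.48
[[-0.12, 0.24, 0.02, 0.25, 0.48, -0.14, -1.0], [-0.12, 0.24, 0.0, 0.25, 0.48, -0.14, -1.0], [-0.13, 0.23, -0.01, 0.25, 0.48, -0.14, -1.0], [-0.13, 0.23, -0.03, 0.25, 0.48, -0.14, -1.0], [-0.13, 0.23, -0.05, 0.25, 0.48, -0.14, -1.0], [-0.13, 0.22, -0.06, 0.25, 0.48, -0.14, -1.0], [-0.13, 0.22, -0.08, 0.25, 0.48, -0.14, -1.0], [-0.13, 0.21, -0.1, 0.25, 0.48, -0.14, -1.0], [-0.13, 0.21, -0.11, 0.25, 0.48, -0.14, -1.0], [-0.12, 0.2, -0.13, 0.25, 0.48, -0.14, -1.0]]
```

Request:
move_arm:
  increments:
    - [[-0.12, 0.24, 0.02, 0.25, 0.48, -0.14, -1], [-0.12, 0.24, 0, 0.25, 0.48, -0.14, -1], [-0.13, 0.23, -0.01, 0.25, 0.48, -0.14, -1], [-0.13, 0.23, -0.03, 0.25, 0.48, -0.14, -1], [-0.13, 0.23, -0.05, 0.25, 0.48, -0.14, -1], [-0.13, 0.22, -0.06, 0.25, 0.48, -0.14, -1], [-0.13, 0.22, -0.08, 0.25, 0.48, -0.14, -1], [-0.13, 0.21, -0.1, 0.25, 0.48, -0.14, -1], [-0.13, 0.21, -0.11, 0.25, 0.48, -0.14, -1], [-0.12, 0.2, -0.13, 0.25, 0.48, -0.14, -1]]

```text
clock: 5.0
eef_pos: [0.7361, 0.195, 0.2493]
eef_rot: [-1.943, -2.079, 0.418]
wrist_force: [0.5, -0.1, 0.2]
gripper_width: 0.0854
gripper_force: 0.0
```

```bash
python3 - <<'E'
from h import *
import pickle
from lens2 import *
for i in range(8): im,m=grab("wrist")
p=report(im,m,proj(m,np.array([.651,.163,.118]))); s=env.state(); print(s["clock"],s["eef_pos"],s["qpos"])
np.save("w3.npy",im); pickle.dump(m,open("w3.pkl","wb"))
i2=np.load("w2.npy");m2=pickle.load(open("w2.pkl","rb")); p2=fit(i2,(266,178))[0]
i1=np.load("w1.npy");m1=pickle.load(open("w1.pkl","rb")); p1=fit(i1,(253,183))[0]
print(tri((m2,p2),(m,p)),tri((m2,p2),(m,p),(m1,p1)))
P=np.array([.607,-.117,.26]); plan(P,frame(0,0),20,-1)
E
```

```text
ellipse (array([225.8878, 208.1661]), array([13.3271, 30.4612]), 167.78993225097656)
  n [-0.9245 -0.3641  0.1127] lean 83.52655805630029 yaw 21.494776466639905
  n [-0.5521 -0.0446  0.8326] lean 33.633868612875474 yaw 4.614164682533309
5.4 [0.7349 0.1967 0.2488] [0.1547 0.6158 0.9566 0.0286 1.9615 0.0909]
(array([0.6511, 0.1634, 0.1188]), [np.float64(5.216536486391475e-05), np.float64(5.216536486395931e-05)]) (array([0.6511, 0.1634, 0.1188]), [np.float64(5.2587843431596595e-05), np.float64(5.369010891893279e-05), np.float64(1.2090567479173932e-05)])
start [0.7349 0.1967 0.2488] max 0.39
[[-0.38, -0.18, 0.06, -0.14, 0.01, 0.02, -1.0], [-0.38, -0.18, 0.06, -0.14, 0.01, 0.02, -1.0], [-0.38, -0.18, 0.05, -0.14, 0.01, 0.02, -1.0], [-0.38, -0.18, 0.05, -0.14, 0.01, 0.02, -1.0], [-0.38, -0.18, 0.05, -0.14, 0.01, 0.02, -1.0], [-0.38, -0.18, 0.04, -0.14, 0.01, 0.02, -1.0], [-0.38, -0.18, 0.04, -0.14, 0.01, 0.02, -1.0], [-0.38, -0.17, 0.03, -0.14, 0.01, 0.02, -1.0], [-0.39, -0.17, 0.03, -0.14, 0.01, 0.02, -1.0], [-0.39, -0.17, 0.03, -0.14, 0.01, 0.02, -1.0]]
[[-0.39, -0.17, 0.02, -0.14, 0.01, 0.02, -1.0], [-0.39, -0.17, 0.02, -0.14, 0.01, 0.02, -1.0], [-0.39, -0.17, 0.02, -0.14, 0.01, 0.02, -1.0], [-0.39, -0.17, 0.01, -0.14, 0.01, 0.02, -1.0], [-0.39, -0.17, 0.01, -0.14, 0.01, 0.02, -1.0], [-0.39, -0.17, 0.0, -0.14, 0.01, 0.02, -1.0], [-0.39, -0.17, 0.0, -0.14, 0.01, 0.02, -1.0], [-0.39, -0.16, -0.0, -0.14, 0.01, 0.02, -1.0], [-0.39, -0.16, -0.01, -0.14, 0.01, 0.02, -1.0], [-0.39, -0.16, -0.01, -0.14, 0.01, 0.02, -1.0]]
```

Request:
move_arm:
  increments:
    - [[-0.38, -0.18, 0.06, -0.14, 0.01, 0.02, -1], [-0.38, -0.18, 0.06, -0.14, 0.01, 0.02, -1], [-0.38, -0.18, 0.05, -0.14, 0.01, 0.02, -1], [-0.38, -0.18, 0.05, -0.14, 0.01, 0.02, -1], [-0.38, -0.18, 0.05, -0.14, 0.01, 0.02, -1], [-0.38, -0.18, 0.04, -0.14, 0.01, 0.02, -1], [-0.38, -0.18, 0.04, -0.14, 0.01, 0.02, -1], [-0.38, -0.17, 0.03, -0.14, 0.01, 0.02, -1], [-0.39, -0.17, 0.03, -0.14, 0.01, 0.02, -1], [-0.39, -0.17, 0.03, -0.14, 0.01, 0.02, -1]]

```text
clock: 6.4
eef_pos: [0.6706, 0.0393, 0.2542]
eef_rot: [-2.078, -2.162, 0.214]
wrist_force: [-0.4, 0.1, 0.4]
gripper_width: 0.085
gripper_force: 0.0
```

Request:
move_arm:
  increments:
    - [[-0.39, -0.17, 0.02, -0.14, 0.01, 0.02, -1], [-0.39, -0.17, 0.02, -0.14, 0.01, 0.02, -1], [-0.39, -0.17, 0.02, -0.14, 0.01, 0.02, -1], [-0.39, -0.17, 0.01, -0.14, 0.01, 0.02, -1], [-0.39, -0.17, 0.01, -0.14, 0.01, 0.02, -1], [-0.39, -0.17, 0, -0.14, 0.01, 0.02, -1], [-0.39, -0.17, 0, -0.14, 0.01, 0.02, -1], [-0.39, -0.16, 0, -0.14, 0.01, 0.02, -1], [-0.39, -0.16, -0.01, -0.14, 0.01, 0.02, -1], [-0.39, -0.16, -0.01, -0.14, 0.01, 0.02, -1]]

```text
clock: 7.4
eef_pos: [0.6079, -0.1201, 0.2583]
eef_rot: [-2.206, -2.226, -0.011]
wrist_force: [-0.6, 0.4, -0.2]
gripper_width: 0.0853
gripper_force: 0.0
```

```bash
python3 - <<'E'
from h import *
import pickle
for i in range(6): im,m=grab("wrist")
s=env.state(); print(s["clock"],s["eef_pos"],s["eef_rot"])
np.save("j1.npy",im); pickle.dump(m,open("j1.pkl","wb"))
print(proj(m,np.array([.607,-.117,.125])))
cv2.imwrite("pics/j1.png",im[:,:,::-1])
E
```

```text
7.7 [ 0.6085882  -0.11848777  0.25813258] [-2.20422256 -2.2252928  -0.00937394]
[252.70201178 188.66739961]
```

View pics/j1.png

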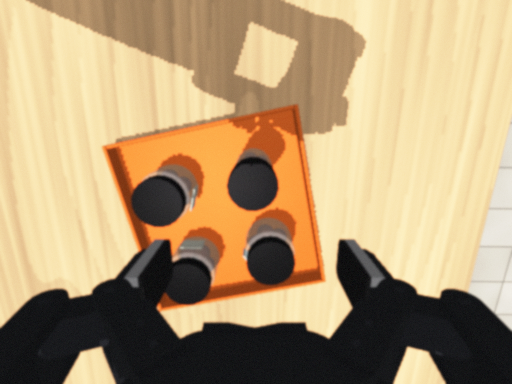

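The wrist view shows the tall jar's black lid at about (253,183), with its glass foot behind at (262,150). The three squat lids are at (160,200), (189,280) and (271,260), all clear of the fingers.

```bash
cat > lid.py <<'E'
from h import *
def lidtop(im,m,g,h=.125):
    """centre of the lid top: rays through the near-side (unoccluded) rim cast onto plane z=h, circle fit"""
    b,c,st=blob(im.max(2)<60,g); ct=max(cv2.findContours(b.astype(np.uint8),0,cv2.CHAIN_APPROX_NONE)[0],key=len)[:,0].astype(float)
    P=np.array([onz(m,p,h)[:2] for p in ct])
    C=onz(m,c,h)[:2]; cam=ray(m,c)[0][:2]
    u=(cam-C)  # away-from-camera side of the lid's top is the far rim = top edge; near side shows lid wall
    q=onz(m,proj(m,np.r_[C,h]),h)[:2]
    res=[]
    # the lid's lower rim shows on the camera side; keep the far side rim
    keep=((P-C)@(u/np.linalg.norm(u)))<.006
    P=P[keep]; A=np.c_[2*P,np.ones(len(P))]; x=np.linalg.lstsq(A,(P**2).sum(1),rcond=None)[0]
    r=np.sqrt(x[2]+x[:2]@x[:2]); e=np.abs(np.linalg.norm(P-x[:2],axis=1)-r)
    return x[:2],r,e.mean(),cam,c,st
E
python3 - <<'E'
from lid import *
import pickle
np.set_printoptions(precision=4,suppress=True)
im=np.load("j1.npy");m=pickle.load(open("j1.pkl","rb"))
print(lidtop(im,m,(253,184)))
print(im[150:215:4,253].max(1))
E
```

```text
(array([ 0.607 , -0.1147]), np.float64(0.022023079013701097), np.float64(0.00023487839206032062), array([ 0.6081, -0.0491]), array([252.7114, 183.0455]), array([ 230,  157,   47,   52, 1913], dtype=int32))
[140 111  30  17  48  50  49  51  53  53  50  48  46  49  46 168 253]
```

Request:
move_arm:
  increments:
    - [[-0.2, 0, 0.2, 0, 0, 0, -1], [-0.2, 0, 0.2, 0, 0, 0, -1], [-0.2, 0, 0.2, 0, 0, 0, -1], [-0.2, 0, 0.2, 0, 0, 0, -1], [-0.2, 0, 0.2, 0, 0, 0, -1], [-0.2, 0, 0.1, 0, 0, 0, -1], [0, 0, 0, 0, 0, 0, -1], [0, 0, 0, 0, 0, 0, -1], [0, 0, 0, 0, 0, 0, -1], [0, 0, 0, 0, 0, 0, -1]]

```text
clock: 8.7
eef_pos: [0.6091, -0.1661, 0.2143]
eef_rot: [-2.205, -2.226, -0.01]
wrist_force: [0.0, 0.3, 0.3]
gripper_width: 0.0852
gripper_force: 0.0
```

```bash
sed -i 's/im.max(2)<60/im.max(2)<th/; s/h=.125):/h=.125,th=105):/' lid.py; python3 - <<'E'
from lid import *
import pickle
np.set_printoptions(precision=4,suppress=True)
i1=np.load("j1.npy");m1=pickle.load(open("j1.pkl","rb"))
i2,m2=grab("wrist"); print(env.state()["eef_pos"],env.state()["eef_rot"])
np.save("j2.npy",i2); pickle.dump(m2,open("j2.pkl","wb"))
g=proj(m2,np.array([.607,-.115,.12])); print(g)
for h in (.105,.115,.125,.135):
    a=lidtop(i1,m1,(253,184),h);b=lidtop(i2,m2,g,h); print(h,a[0],a[1],a[2],b[0],b[1],b[2],b[4],b[5])
x=int(g[0]); y=int(g[1])
cv2.imwrite("pics/j2c.png",cv2.resize(i2[max(0,y-60):y+60,x-80:x+80,::-1],(640,480),interpolation=cv2.INTER_CUBIC))
E
```

```text
[ 0.609  -0.166   0.2143] [-2.2047 -2.2262 -0.0096]
[252.0376 139.9495]
0.105 [ 0.6065 -0.1197] 0.024667990860443093 0.0002644667389762138 [ 0.6066 -0.1165] 0.025573726091402637 0.00024168249559515035 [251.7042 138.9396] [ 221  107   63   65 3161]
0.115 [ 0.6066 -0.1172] 0.023779245278314844 0.0002549384540334176 [ 0.6067 -0.1156] 0.024493620791076975 0.00023414659035310385 [251.7042 138.9396] [ 221  107   63   65 3161]
0.125 [ 0.6066 -0.1146] 0.02290640905888704 0.00024771939632419127 [ 0.6068 -0.1147] 0.02339838619945287 0.00022367670321583896 [251.7042 138.9396] [ 221  107   63   65 3161]
0.135 [ 0.6067 -0.1121] 0.02201704578052534 0.00023810145342178978 [ 0.6068 -0.1138] 0.022306690244918163 0.00021237046800079976 [251.7042 138.9396] [ 221  107   63   65 3161]
```

View pics/j2c.png

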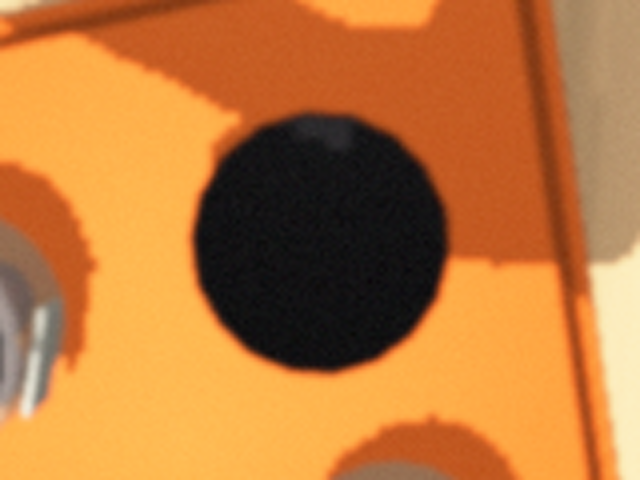

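The crop shows the lid seen almost straight from above, a full disc. The two views agree on its centre, (0.6067, -0.1147), only at a top height of 0.125 m, which matches the text. Next I centre over it and descend.

Request:
move_arm:
  increments:
    - [[0.32, -0.02, 0, 0, 0, 0, -1], [0.32, -0.02, 0, 0, 0, 0, -1], [0.32, -0.02, 0, 0, 0, 0, -1], [0.32, 0, 0, 0, 0, 0, -1], [0, 0, 0, 0, 0, 0, -1], [0, 0, 0.4, 0, 0, 0, -1], [0, 0, 0.4, 0, 0, 0, -1], [0, 0, 0.4, 0, 0, 0, -1], [0, 0, 0, 0, 0, 0, -1], [0, 0, 0, 0, 0, 0, -1]]

```text
clock: 9.75
eef_pos: [0.6051, -0.1147, 0.1647]
eef_rot: [-2.204, -2.223, -0.007]
wrist_force: [0.4, -0.1, 0.1]
gripper_width: 0.0854
gripper_force: 0.0
```

```bash
python3 - <<'E'
from h import *
for i in range(3):grab("wrist")
s=env.state();print(s["eef_pos"],s["eef_rot"],s["clock"]); plan(np.array([.6067,-.1147,.109]),frame(0,0),5,-1)
E
```

```text
[ 0.60635842 -0.11490811  0.1671068 ] [-2.20590885 -2.22577273 -0.01002415] 9.9
start [ 0.6064 -0.1149  0.1671] max 0.29
[[-0.0, 0.0, 0.29, -0.0, -0.01, 0.01, -1.0], [-0.0, 0.0, 0.29, -0.0, -0.01, 0.01, -1.0], [-0.0, 0.0, 0.29, -0.0, -0.01, 0.01, -1.0], [-0.0, 0.0, 0.29, -0.0, -0.01, 0.01, -1.0], [0.0, 0.0, 0.29, -0.0, -0.01, 0.01, -1.0]]
```

Request:
move_arm:
  increments:
    - [[0, 0, 0.29, 0, 0, 0.01, -1], [0, 0, 0.29, 0, -0.01, 0.01, -1], [0, 0, 0.29, 0, -0.01, 0.01, -1], [0, 0, 0.29, 0, -0.01, 0.01, -1], [0, 0, 0.29, 0, -0.01, 0.01, -1], [0, 0, 0, 0, 0, 0, -1], [0, 0, 0, 0, 0, 0, -1], [0, 0, 0, 0, 0, 0, -1], [0, 0, 0, 0, 0, 0, -1], [0, 0, 0, 0, 0, 0, -1]]

```text
clock: 10.9
eef_pos: [0.6061, -0.1142, 0.109]
eef_rot: [-2.216, -2.221, -0.004]
wrist_force: [0.5, 0.8, -0.1]
gripper_width: 0.0856
gripper_force: 0.0
```

Request:
move_arm:
  increments:
    - [[0, 0, 0, 0, 0, 0, 1], [0, 0, 0, 0, 0, 0, 1], [0, 0, 0, 0, 0, 0, 1], [0, 0, 0, 0, 0, 0, 1], [0, 0, 0, 0, 0, 0, 1], [0, 0, 0, 0, 0, 0, 1], [0, 0, 0, 0, 0, 0, 1], [0, 0, 0, 0, 0, 0, 1], [0, 0, 0, 0, 0, 0, 1], [0, 0, 0, 0, 0, 0, 1]]
  newtons: 70

```text
clock: 11.9
eef_pos: [0.6061, -0.1142, 0.1088]
eef_rot: [-2.216, -2.221, -0.004]
wrist_force: [1.0, -0.1, 4.4]
gripper_width: 0.0484
gripper_force: 72.8
```

```bash
python3 - <<'E'
from h import *
s=env.state();print(s)
E
```

```text
{'clock': 11.9, 'qpos': array([-0.30855409,  0.15943808,  1.74419892,  0.00425432,  1.24071648,
       -0.31215244]), 'qd': array([-0.00166024,  0.00032748, -0.00142851, -0.00016014, -0.00186279,
       -0.00063453]), 'effort': array([-9.37818526e-02, -3.77504361e+01, -3.05279016e+01, -6.30483544e-02,
        3.61303641e-01,  2.07558864e-03]), 'eef_pos': array([ 0.60608029, -0.1142001 ,  0.10877504]), 'eef_rot': array([-2.21594593, -2.22085722, -0.00363077]), 'wrist_force': array([ 1.02856407, -0.08865284,  4.39061891]), 'moment': array([-0.00997257, -0.22095586,  0.03789453]), 'gripper_force': 72.80227119244955, 'gripper_width': 0.04835808551861581}
```

Request:
move_arm:
  increments:
    - [[0, 0, -0.15, 0, 0, 0, 1], [0, 0, -0.3, 0, 0, 0, 1], [0, 0, -0.5, 0, 0, 0, 1], [0, 0, -0.6, 0, 0, 0, 1], [0, 0, -0.7, 0, 0, 0, 1], [0, 0, -0.7, 0, 0, 0, 1], [0, 0, -0.7, 0, 0, 0, 1], [0, 0, -0.6, 0, 0, 0, 1], [0, 0, -0.4, 0, 0, 0, 1], [0, 0, -0.2, 0, 0, 0, 1]]

```text
clock: 12.9
eef_pos: [0.6063, -0.1151, 0.304]
eef_rot: [-2.216, -2.221, -0.004]
wrist_force: [0.3, -0.0, -2.2]
gripper_width: 0.0486
gripper_force: 72.4
```

```bash
cat > goal.py <<'E'
from h import *
L=np.array([.6511,.1634,.1188]); yaw,lean=np.radians(4.1),np.radians(33.2)
R=frame(yaw,lean); a=-R[:,2]
E
python3 - <<'E'
from goal import *
for i in range(3): im,m=grab("wrist")
s=env.state(); print(s["eef_pos"],s["eef_rot"],s["gripper_width"],s["gripper_force"],s["wrist_force"],s["clock"],a)
S,_=grab("side"); T,_=grab("top"); cv2.imwrite("pics/lift.png",np.hstack([S[60:380,100:450],im[:320]])[:,:800,::-1]) 
plan(L+.27*a,R,20,1)
E
```

```text
[ 0.60584198 -0.11494661  0.30152077] [-2.21450643e+00 -2.21944840e+00 -1.87434856e-03] 0.0481525746638574 72.44253834796837 [-0.27861398 -0.18866198 -2.62282782] 13.05 [-0.54616189 -0.03914937  0.83676431]
start [ 0.6054 -0.1148  0.3001] max 0.34
[[0.34, -0.13, -0.05, -0.21, 0.01, -0.02, 1.0], [0.34, -0.12, -0.06, -0.21, 0.01, -0.02, 1.0], [0.34, -0.12, -0.06, -0.21, 0.01, -0.02, 1.0], [0.34, -0.12, -0.06, -0.21, 0.01, -0.02, 1.0], [0.34, -0.12, -0.07, -0.21, 0.01, -0.02, 1.0], [0.34, -0.11, -0.07, -0.21, 0.01, -0.02, 1.0], [0.34, -0.11, -0.07, -0.21, 0.01, -0.02, 1.0], [0.34, -0.11, -0.08, -0.21, 0.01, -0.02, 1.0], [0.34, -0.1, -0.08, -0.21, 0.01, -0.02, 1.0], [0.34, -0.1, -0.08, -0.21, 0.01, -0.02, 1.0]]
[[0.34, -0.09, -0.08, -0.21, 0.01, -0.02, 1.0], [0.34, -0.09, -0.09, -0.21, 0.01, -0.02, 1.0], [0.34, -0.09, -0.09, -0.21, 0.01, -0.02, 1.0], [0.34, -0.08, -0.09, -0.21, 0.01, -0.02, 1.0], [0.34, -0.08, -0.09, -0.21, 0.01, -0.02, 1.0], [0.34, -0.08, -0.09, -0.21, 0.01, -0.02, 1.0], [0.34, -0.07, -0.1, -0.21, 0.01, -0.02, 1.0], [0.34, -0.07, -0.1, -0.21, 0.01, -0.02, 1.0], [0.34, -0.06, -0.1, -0.21, 0.01, -0.02, 1.0], [0.34, -0.06, -0.1, -0.21, 0.01, -0.02, 1.0]]
```

View pics/lift.png

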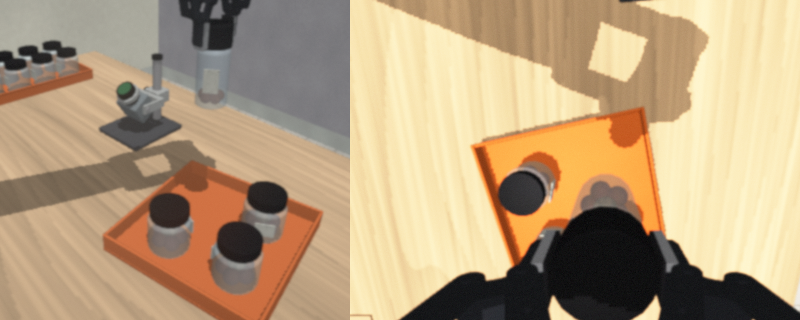

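The jar hangs upright in the jaws in the side view, and the three squat jars are still in place. Moving above the lens now.

Request:
move_arm:
  increments:
    - [[0.34, -0.13, -0.05, -0.21, 0.01, -0.02, 1], [0.34, -0.12, -0.06, -0.21, 0.01, -0.02, 1], [0.34, -0.12, -0.06, -0.21, 0.01, -0.02, 1], [0.34, -0.12, -0.06, -0.21, 0.01, -0.02, 1], [0.34, -0.12, -0.07, -0.21, 0.01, -0.02, 1], [0.34, -0.11, -0.07, -0.21, 0.01, -0.02, 1], [0.34, -0.11, -0.07, -0.21, 0.01, -0.02, 1], [0.34, -0.11, -0.08, -0.21, 0.01, -0.02, 1], [0.34, -0.1, -0.08, -0.21, 0.01, -0.02, 1], [0.34, -0.1, -0.08, -0.21, 0.01, -0.02, 1]]

```text
clock: 14.15
eef_pos: [0.5542, 0.0206, 0.3228]
eef_rot: [2.044, 2.106, 0.322]
wrist_force: [-0.2, -0.0, -1.9]
gripper_width: 0.0481
gripper_force: 72.8
```

Request:
move_arm:
  increments:
    - [[0.34, -0.09, -0.08, -0.21, 0.01, -0.02, 1], [0.34, -0.09, -0.09, -0.21, 0.01, -0.02, 1], [0.34, -0.09, -0.09, -0.21, 0.01, -0.02, 1], [0.34, -0.08, -0.09, -0.21, 0.01, -0.02, 1], [0.34, -0.08, -0.09, -0.21, 0.01, -0.02, 1], [0.34, -0.08, -0.09, -0.21, 0.01, -0.02, 1], [0.34, -0.07, -0.1, -0.21, 0.01, -0.02, 1], [0.34, -0.07, -0.1, -0.21, 0.01, -0.02, 1], [0.34, -0.06, -0.1, -0.21, 0.01, -0.02, 1], [0.34, -0.06, -0.1, -0.21, 0.01, -0.02, 1]]

```text
clock: 15.15
eef_pos: [0.5048, 0.1546, 0.3486]
eef_rot: [1.844, 1.955, 0.607]
wrist_force: [-0.6, 0.5, -2.4]
gripper_width: 0.0479
gripper_force: 72.8
```

```bash
python3 - <<'E'
from goal import *
for i in range(6): im,m=grab("wrist")
s=env.state(); print(s["eef_pos"],L+.27*a,s["gripper_width"],s["gripper_force"],s["wrist_force"],s["clock"],s["qpos"])
plan(L+.1838*a,R,7,1)
E
```

```text
[0.50554871 0.15328026 0.34842514] [0.50363629 0.15282967 0.34472636] 0.048445636327448756 72.77713222109014 [ 0.29795832 -0.05607345 -3.21191947] 15.45 [ 0.17899748 -0.58404169  2.04467487 -0.05768796  1.0989529   0.13189531]
start [0.5055 0.1533 0.3484] max 0.32
[[-0.0, -0.01, 0.32, 0.01, -0.01, -0.02, 1.0], [-0.0, -0.01, 0.32, 0.01, -0.01, -0.02, 1.0], [-0.0, -0.01, 0.32, 0.01, -0.01, -0.02, 1.0], [-0.0, -0.01, 0.32, 0.01, -0.01, -0.02, 1.0], [-0.0, -0.01, 0.32, 0.01, -0.01, -0.02, 1.0], [-0.0, -0.01, 0.32, 0.01, -0.01, -0.02, 1.0], [-0.0, -0.01, 0.32, 0.01, -0.01, -0.02, 1.0]]
```

Request:
move_arm:
  increments:
    - [[0, -0.01, 0.2, 0.01, -0.01, -0.02, 1], [0, -0.01, 0.32, 0.01, -0.01, -0.02, 1], [0, -0.01, 0.4, 0.01, -0.01, -0.02, 1], [0, -0.01, 0.4, 0.01, -0.01, -0.02, 1], [0, -0.01, 0.4, 0.01, -0.01, -0.02, 1], [0, -0.01, 0.32, 0.01, -0.01, -0.02, 1], [0, -0.01, 0.2, 0.01, -0.01, -0.02, 1], [0, 0, 0, 0, 0, 0, 1], [0, 0, 0, 0, 0, 0, 1], [0, 0, 0, 0, 0, 0, 1]]

```text
clock: 16.45
eef_pos: [0.5524, 0.1573, 0.2732]
eef_rot: [1.828, 1.97, 0.581]
wrist_force: [0.2, 0.9, -1.9]
gripper_width: 0.048
gripper_force: 72.7
```

```bash
python3 - <<'E'
from goal import *
import pickle
for i in range(4): im,m=grab("wrist")
S,ms=grab("side"); T,mt=grab("top"); np.savez("f.npz",S=S,T=T,W=im)
s=env.state(); Rn=Ro.from_rotvec(s["eef_rot"]).as_matrix(); print(s["eef_pos"],L+.1838*a,-Rn[:,2],a,s["gripper_force"],s["wrist_force"],s["clock"])
B=s["eef_pos"]+Rn[:,2]*.1038
print("base exp side",proj(ms,B),"lid top",proj(ms,B-.12*Rn[:,2]),"top",proj(mt,B),proj(mt,B-.12*Rn[:,2]))
cs=cv2.resize(S[60:210,150:350,::-1],(800,600),interpolation=cv2.INTER_CUBIC); cv2.imwrite("pics/fs.png",cs)
plan(L+.1838*a,R,2,1)
E
```

```text
[0.55213278 0.15728223 0.27250772] [0.55071544 0.15620435 0.27259728] [-0.54318469 -0.0374971   0.83877551] [-0.54616189 -0.03914937  0.83676431] 72.74713953243918 [-0.54475067 -0.88229164 -2.43721189] 16.75
base exp side [206.3104436  122.73856041] lid top [173.13028178  76.77721319] top [147.28353013 172.44852774] [129.94504099 201.93573162]
start [0.5521 0.1573 0.2725] max 0.02
[[-0.01, -0.02, -0.01, -0.01, 0.01, 0.01, 1.0], [-0.01, -0.02, -0.01, -0.01, 0.01, 0.01, 1.0]]
```

View pics/fs.png

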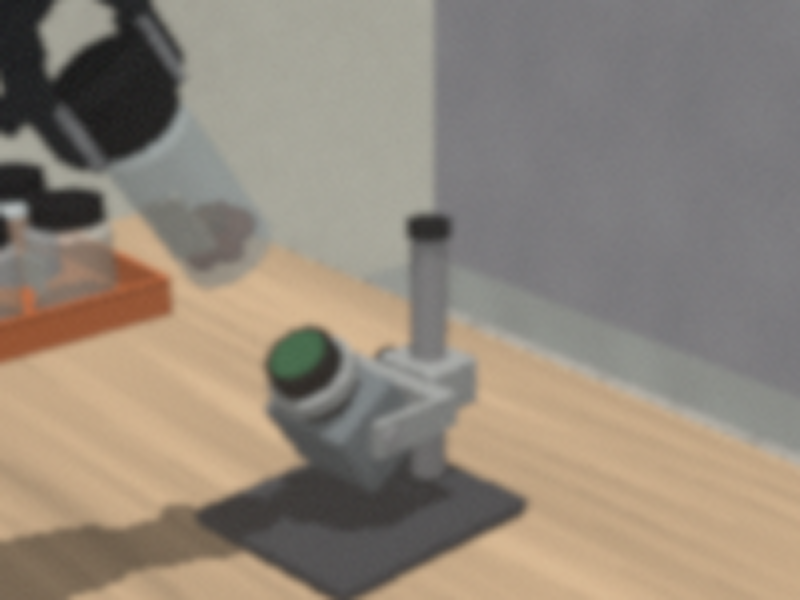

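The side crop (4×) shows the jar leaning with the barrel, its base rim running from (190,280) to (268,240), centre near (228,253). I expected (225,251), so the position agrees. Next I compare its outline edges with the expected ones as a lean check.

```bash
cat > chk.py <<'E'
from goal import *
import sys
np.set_printoptions(precision=2,suppress=True)
sys.argv=["x"]
def edge(a,b,g,w):
    a,b=np.array(a,float),np.array(b,float); d=(b-a)/np.linalg.norm(b-a); n=np.array([-d[1],d[0]]); pts=[]
    for t in np.linspace(0,1,25):
        s=np.arange(-w,w+.1,.25); q=((a+t*(b-a))[None]+s[:,None]*n).astype(np.float32)
        v=cv2.remap(g,q[:,:1],q[:,1:],1).reshape(len(s),-1); dv=np.abs(np.gradient(v,axis=0)).sum(1); k=dv>.6*dv.max(); pts.append((q*(dv*k)[:,None]).sum(0)/(dv*k).sum())
    pts=np.array(pts,np.float32); l=cv2.fitLine(pts,cv2.DIST_HUBER,0,.01,.01).ravel(); l[:2]*=np.sign(l[:2]@d)
    off=(l[2:]-a)@n; return np.degrees(np.arctan2(l[1],l[0])-np.arctan2(d[1],d[0])),off,np.std((pts-l[2:])@[-l[1],l[0]])
def check(im,m,B,ax,z0,z1,r=.024,w=4):
    g=cv2.GaussianBlur(im,(0,0),1).astype(np.float32)
    cam=ray(m,(0,0))[0]; v=cam-B; v-=ax*(v@ax); D=np.linalg.norm(v); v/=D; u=np.cross(ax,v)
    for sg in(1,-1):
        th=np.arccos(r/D); P=B+r*(np.cos(th)*v+sg*np.sin(th)*u)
        A,E=proj(m,P+z0*ax),proj(m,P+z1*ax); print(A,E,"d-angle,offset,res",edge(A,E,g,w))
if __name__=="__main__":
    f=np.load("f.npz"); s=env.state(); Rn=Ro.from_rotvec(s["eef_rot"]).as_matrix(); ax=-Rn[:,2]; B=s["eef_pos"]-ax*.1038
    for n,k in(("side","S"),("top","T")):
        print(n); check(f[k],eyes.camera_model(n),B,ax,.012,.075)
        m=eyes.camera_model(n); lean=lambda t:frame(yaw,lean_+t)
        e=[]; 
        for t in (0,np.radians(2)):
            a2=Ro.from_rotvec(R[:,0]*t).apply(ax); q=proj(m,B+.08*a2)-proj(m,B); e.append(np.degrees(np.arctan2(q[1],q[0])))
        print("image angle per deg lean change",(e[1]-e[0])/2, "lean of rotated",np.degrees(np.arccos(a2[2])))
E
python3 chk.py
```

```text
side
[213.4  111.71] [197.27  87.98] d-angle,offset,res (np.float64(4.2472318376747555), np.float64(-0.17779484179990487), np.float32(1.1135373))
[193.62 126.  ] [176.17 103.22] d-angle,offset,res (np.float64(-5.489680696200771), np.float64(-0.4308902946222242), np.float32(1.2462366))
image angle per deg lean change 1.1082060036033283 lean of rotated 30.98896547779663
top
[133.71 167.01] [123.82 181.06] d-angle,offset,res (np.float64(11.279228836467064), np.float64(-0.29904598588554426), np.float32(2.7067027))
[158.76 180.94] [151.45 196.04] d-angle,offset,res (np.float64(13.836110562237991), np.float64(-1.517152169628043), np.float32(1.2053516))
image angle per deg lean change 1.5446730963969344 lean of rotated 30.98896547779663
```

The outlines match the expected pose to within 0.5 px and about 1° in the side view; the top view's edges were too noisy to use. I make one small correction, then recheck.

Request:
move_arm:
  increments:
    - [[-0.01, -0.02, -0.01, -0.01, 0.01, 0.01, 1], [-0.01, -0.02, -0.01, -0.01, 0.01, 0.01, 1], [0, 0, 0, 0, 0, 0, 1], [0, 0, 0, 0, 0, 0, 1], [0, 0, 0, 0, 0, 0, 1], [0, 0, 0, 0, 0, 0, 1], [0, 0, 0, 0, 0, 0, 1], [0, 0, 0, 0, 0, 0, 1], [0, 0, 0, 0, 0, 0, 1], [0, 0, 0, 0, 0, 0, 1]]

```text
clock: 17.75
eef_pos: [0.5504, 0.1563, 0.2718]
eef_rot: [1.831, 1.969, 0.586]
wrist_force: [-0.2, -0.7, -2.1]
gripper_width: 0.0479
gripper_force: 72.8
```

```bash
python3 - <<'E'
from goal import *
for i in range(3): grab("side")
s=env.state(); Rn=Ro.from_rotvec(s["eef_rot"]).as_matrix()
print(s["eef_pos"]-(L+.1838*a),np.degrees(np.arccos(-Rn[:,2]@a)),s["gripper_force"],s["clock"],abs(s["qd"]).max())
B=s["eef_pos"]+Rn[:,2]*.1038; d=B-L; print("dist",d@a,"side",np.linalg.norm(d-a*(d@a)))
T,mt=grab("top")
for p in ((349,178),(366,229),(313,241)): print(blob(T.max(2)<50,p)[1])
E
```

```text
[-0.00028963  0.00010772 -0.00078219] 0.11905276797084817 72.75510114603094 17.9 0.0017845337649321686
dist 0.07949968560841486 side 0.0008733874949284318
[349.54868624 177.15919629]
[366.2482066  228.43472023]
[313.45209581 241.39371257]
```

The jar is steady and on target, and the squat jars haven't moved, so I'm handing in.

```bash
python3 -c "
from station import env
print(env.close_job())"
```

```text
the job is handed in; nothing more can be done
None
```

The job is handed in with the arm still holding the tall jar over the lens: by my measurements its base is 79.5 mm from the glass, under 1 mm off the lens axis, and within 0.2° of the lens axis I measured (itself good to about 1°); the squat jars did not move and nothing touched the camera or its stand.

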